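# Set the polariser ring to the tall mark and press the lamp button

## Task

On the round light stage, push the upright post of the polariser ring's lever around, without gripping it, until the lever points at the tall slim mark on the scale (not the low wide one). Then press the lamp button on the control box right down and let it come up, leaving the lever at the mark. Leave the clear print lying where it is on the glass and do not disturb the other things on the bench.

Things in the scene. Friction and masses are not known exactly. Their poses are not given: they have to be found in the camera images.
- ring_axis (a point): Centre of the polariser ring, 56 mm above the bench; turns with the ring: x axis outward along the lever, z up. The light stage: round black housing, 240 mm diameter, 45 mm high, scale printed on its rim; aluminium rotating ring, 150 mm diameter, top at 53 mm; fixed white glass disc in the middle, 96 mm diameter, top at 56 mm. It stands left or right on the bench, at various yaws.
- lever_post (a point): Centre of the top of the upright black post on the ring's lever: 12 mm diameter, 68 mm out from the ring's axis, 95 mm above the bench, standing up 36 mm clear of the flat black lever bar (14 mm wide, top at 58.5 mm, with a pointed tip 87 mm out). The post is what is pushed. Axes as ring_axis.
- polariser_ring (a joint): Angle of the ring in rad, positive counter-clockwise seen from above; stops at -2.2 and +2.2. It turns with stiff friction, about 2.5 N at the post, and stays where it is left. The lever starts between the two marks, within 0.5 of 0; the marks lie 1.25 to 1.9 to either side of 0.
- tall_mark_top (a point): Top centre of the tall slim mark: an upright aluminium pin, 14 mm diameter, 36 mm high, fixed on the stage's scale 98 to 103 mm out from the ring's axis, top 81 mm above the bench. Set so that, seen from above, the line from the ring's axis through the lever's post runs through this pin. Its axes mean nothing.
- flat_mark_top (a point): Top centre of the low wide mark: an aluminium disc of 28 mm diameter, 6 mm high, fixed on the scale on the other side, 98 to 103 mm out, top 51 mm above the bench. Not the one to set. The two marks swap sides from start to start.
- lamp_button_top (a point): Centre of the top face of the lamp push button: a round white cap, 28 mm diameter, pressed straight down. It sits in a small black housing on the white control box (100 x 130 mm, top 55 mm above the bench). A black knob on the same box, 34 mm diameter, top at 80 mm, stands 68 mm from it and does nothing.
- lamp_button (a joint): Travel of the lamp button in m: 0 up, 0.006 right down (takes 5 N); it springs back up.
- sample: Small clear printed bracket lying loose on the glass, 40 x 26 mm, 32 mm high, 30 g; origin at the centre of its underside. To be left where it is.
- print_part: Loose grey print, 32 mm square, 24 mm high, between the stage and the box, near the robot. Leave alone.
- cup: Loose white plastic cup, 52 mm diameter, 50 mm high, between the stage and the box, far side. Leave alone.
- resin_bottle: Loose amber bottle, 80 mm diameter, 190 mm high, at the far edge. Leave alone.
- jar: Loose jar, 70 mm diameter, 90 mm high, at the far edge. Leave alone.
- build_plate: Loose aluminium build plate, 100 x 150 mm, with a black block on it, 46 mm high. Leave alone.
- scraper: Loose scraper lying on the bench at the right. Leave alone.
- parts_tray: Loose grey tray, 200 x 130 mm, 45 mm high, at the left. Leave alone.
Mind the look-alikes: they are no part of the job. Of the things shaped like the part that bears lamp_button_top, the white one is meant.

How it is judged:
On the way, in this order (a step that is already met when the one before it is completed fails the run):
1. the lever points at the tall mark and the ring stands still (y of tall_mark_top in the frame of ring_axis between -0.006 and 0.006 m and x of tall_mark_top in the frame of ring_axis above 0.05 m and velocity of joint polariser_ring between -0.03 and 0.03 rad/s), for 0.3 s.
2. the lamp button is pressed right down with the lever at the mark (value of joint lamp_button above 0.0045 m and y of tall_mark_top in the frame of ring_axis between -0.006 and 0.006 m and x of tall_mark_top in the frame of ring_axis above 0.05 m), for 0.05 s.
At the end, for the whole second after the job is handed in: The centre of the tall mark lies within 6 mm either side of the lever's line (about 3.5 degrees), on the lever's side; the ring is still; the button has come up again (under 1.5 mm down); the clear print is within 10 mm of where it was, at rest (all of step 1 and value of joint lamp_button below 0.0015 m and distance of sample from where it was at the start of the episode below 0.01 m and linear speed of sample below 0.02 m/s); the robot touches nothing.
It fails at once if the clear print on the glass is shifted by more than 10 mm or lifted (distance of sample from where it was at the start of the episode above 0.01 m).
It fails at once if the lever's post is gripped between the fingers (x of the grasp point in the frame of lever_post between -0.008 and 0.008 m and y of the grasp point in the frame of lever_post between -0.008 and 0.008 m and z of the grasp point in the frame of lever_post between -0.06 and 0.016 m).
It fails at once if another thing on the bench is shifted by more than 20 mm (distance of any of print_part, cup, resin_bottle, jar, build_plate, scraper, parts_tray from where it was at the start of the episode above 0.02 m).
It also fails if it takes over 48 s, if anything falls off the work surface, if the arm or the gripper's body presses on something with over 40 N, if the wrist force passes 120 N, or if a joint passes its speed limit or range.

## Robot

A 7-joint arm with a two-finger parallel gripper is mounted at the origin on the work surface. World frame = base frame: x ahead of the robot, y to its left, z up, the work surface at z = 0. Lengths are in m, angles in rad, forces in N, time in s.
With the tool pointing down it reaches from about 0.4 to 0.9 m from the base axis. Payload 5.6 kg.
Tool frame: the origin (TCP) lies midway between the tips of the shut fingers; the grasp point (between the pads) lies 19 mm behind it; y points along the fingers, z is the direction in which the jaws open and shut, and the axes are right-handed (so a half turn about y gives the same grasp; the last joint's range is limited). The gripper opens to 92 mm and grips with 3 to 60 N. Pads are 20 mm wide; open, the fingers measure 128 mm over their backs; the gripper's body (75 mm by 189 mm) begins 69 mm behind the grasp point.
Start: joints at [-1.369, 0.468, -0.012, 1.603, 0.006, 1.071, -0.056], TCP at [0.158, 0.631, 0.215] pointing down, gripper open.
Joint ranges: [-2.53, 2.53], [-0.31, 2.02], [-1.57, 1.55], [0.28, 2.44], [-1.29, 4.43], [0.15, 1.84], [-2.92, 2.92]. Speed limits (rad/s): [2.57, 2.57, 3.14, 3.14, 3.14, 3.14, 3.14].

## Interface

Orientations are given as a 3x3 rotation matrix whose columns are the frame's x, y, z axes.
In Python, from station import env, effector, solver, viewer, workorder, search_frame, tip_of gives the robot as it stands. Calls block until the motion is done:
- env.reach(position, orientation): joint-space move of the TCP to a pose.
- env.movel(position, frame=None, rate=0.15): straight line of the TCP; frame=None keeps the orientation; rate is the mean speed in m/s.
- env.goto_joints(angles): joint-space move.
- effector.release() and effector.grasp(squeeze=None): open the fingers fully, or close them until they stop; squeeze is the grip in N (None keeps the last).
- env.pause(seconds).
- solver.inverse_kinematics(position, orientation): joint angles nearest the present ones, or None.
- env.sense(): the state.
- viewer.read_camera(name): name is "side" or "top" or "wrist"; returns (picture, depth): 480x640x3 uint8, red, green, blue; 480x640 float32, m along the optical axis (not along the pixel's ray), 0 where there is no reading.
- viewer.camera_info(name): a dict with "intrinsics" (3x3 intrinsics, pixels), "eye" and "rotation" of the camera in the world; the wrist camera has in their place "T_tool_cam" (4x4, takes a point from camera to tool coordinates, whose origin is the TCP and whose axes are the tool frame's). Camera axes: x right, y up, looking along -z (the intrinsics and any distortion apply to the point x, -y, -z); pixel columns grow to the right and rows downward; lengths in m; the calibration is good to about 2 mm. A picture is of the moment at which its call begins: read the wrist's pose just before it. camera_info takes no time and is no camera call.
A pose or a line that the arm cannot do raises env.PlanningError and nothing moves.
- workorder.finish_job(): hands the job in, once; it reports no verdict.
Trained networks look in the newest picture that a camera, given by its name, has taken for a name from the list of things; names that differ only in an ending like _2 or _b are one class to them, and where a whole thing is asked for, a point or a joint stands for the part that bears it (a point fixed in the world has none). Each returns a list of dicts, best first, with "score" (0 to 1); they miss things now and then, are a little off and sometimes report something else, mostly with a low value. They report only what shows in the picture. A call takes as long as a camera call. They do not tell look-alikes from the thing itself.
- search_frame(camera, name): "at" ([x, y, z] in m, in world coordinates, good to about 4 mm: the middle of the surface that is visible of it).
- tip_of(camera, name): "at" ([x, y, z] in m, in world coordinates, good to about 4 mm: a listed point, or the origin of a listed thing).
The state is a dict: "t": time; "joint_positions": joint angles; "joint_velocities": joint speeds; "tau": joint torques, N m; "ee_pos": TCP position; "tcp_rot": TCP orientation; "wrist_force": force on the tool from outside, world axes, zero at the start; "moment": the same for the moment, N m; "gripper_width": finger opening in m.
Only numpy, scipy, OpenCV 4.12 (cv2) and the standard library are available. Lean on these libraries where they do the work, as an engineer would, in place of code of your own. Each camera call takes 0.05 s, during which the arm holds its last target. There are 200 camera calls.

## Working session

There is one attempt and no reset: what is moved stays moved. The work goes in short steps, each a Python script; the robot and the scene stay as the last script left them, time stands still between calls to the robot, and variables do not carry over. Pictures are saved under pics/ and viewed, about 8 in all and at most 12, crops included, and the job is handed in when it is done.

```bash
ls; mkdir -p pics
python3 - <<'E'
from station import env, effector, solver, viewer, workorder, search_frame, tip_of
import cv2,numpy as np
for c in ["top","side"]:
    p,d=viewer.read_camera(c); cv2.imwrite(f"pics/{c}0.png",p[:,:,::-1])
    i=viewer.camera_info(c); print(c,i)
    for n in ["ring_axis","lever_post","tall_mark_top","flat_mark_top","lamp_button_top","sample","cup","print_part"]:
        print(n,[(np.round(r["at"],3).tolist(),round(r["score"],2)) for r in tip_of(c,n)[:3]])
s=env.sense();print(s["t"],s["ee_pos"],s["tcp_rot"],s["gripper_width"])
E
```

```text
pics
top {'intrinsics': array([[550.84958696,   0.        , 322.74345765],
       [  0.        , 550.84958696, 240.4113667 ],
       [  0.        ,   0.        ,   1.        ]]), 'eye': array([0.23044472, 0.02969833, 1.40097508]), 'rotation': array([[ 0.0095683 ,  0.9779609 , -0.20856876],
       [-0.99994652,  0.01017654,  0.00184334],
       [ 0.00392522,  0.20853997,  0.97800597]])}
ring_axis []
lever_post [([0.596, -0.171, 0.096], 0.68), ([0.528, -0.254, 0.08], 0.61)]
tall_mark_top [([0.526, -0.257, 0.08], 0.56)]
flat_mark_top [([0.539, -0.056, 0.053], 0.68)]
lamp_button_top [([0.455, 0.448, 0.001], 0.7), ([0.542, 0.206, 0.075], 0.63), ([0.354, 0.232, 0.078], 0.61)]
sample [([0.739, 0.274, -0.001], 0.69), ([0.528, -0.146, 0.058], 0.48)]
cup [([0.707, 0.001, 0.002], 0.81), ([0.502, -0.411, -0.0], 0.67)]
print_part [([0.383, 0.006, 0.0], 0.54)]
side {'intrinsics': array([[580.33147183,   0.        , 320.83942233],
       [  0.        , 580.33147183, 243.05001643],
       [  0.        ,   0.        ,   1.        ]]), 'eye': array([ 0.26430815, -0.7208722 ,  1.02049586]), 'rotation': array([[ 0.96229084,  0.20630868, -0.17729374],
       [-0.27201558,  0.73451617, -0.62168603],
       [ 0.00196589,  0.64646943,  0.76293735]])}
ring_axis []
lever_post [([0.594, -0.171, 0.09], 0.9)]
tall_mark_top [([0.523, -0.258, 0.078], 0.65)]
flat_mark_top [([0.538, -0.057, 0.05], 0.69)]
lamp_button_top [([0.54, 0.206, 0.08], 0.66), ([0.236, 0.391, 0.08], 0.59), ([0.35, 0.226, 0.079], 0.47)]
sample [([0.521, -0.145, 0.059], 0.69)]
cup [([0.706, 0.002, -0.001], 0.69)]
print_part [([0.38, 0.005, 0.002], 0.8)]
0.9 [0.15755377 0.63063782 0.21462496] [[ 9.70184465e-01  5.30854783e-05  2.42367697e-01]
 [-2.42367700e-01  7.22725883e-05  9.70184463e-01]
 [ 3.39861655e-05 -9.99999996e-01  8.29839477e-05]] 0.09176578174944662
```

View pics/top0.png

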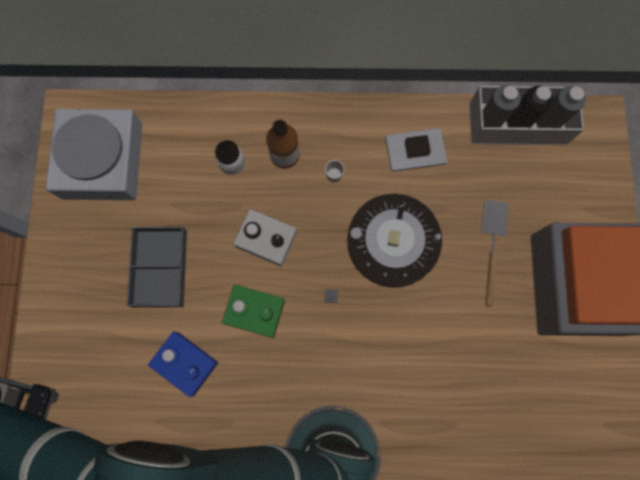

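View pics/side0.png

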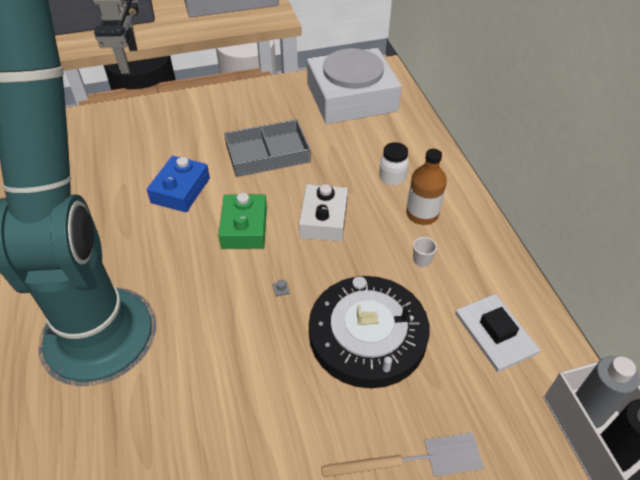

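```bash
cat > h.py <<'E'
from station import env, effector, solver, viewer, workorder, search_frame, tip_of
import cv2,numpy as np
from scipy.optimize import least_squares
def R(a):
    c,s=np.cos(a),np.sin(a); return np.array([[s,0,c],[-c,0,s],[0,-1,0.]])
def look(cam,names):
    viewer.read_camera(cam)
    for n in names: print(cam,n,[(np.round(r["at"],4).tolist(),round(r["score"],2)) for r in tip_of(cam,n)[:3]])
def centre(post,tall,flat,c0=(0.528,-0.157)):
    f=lambda c:[np.hypot(*(post[:2]-c))-.068,np.hypot(*(tall[:2]-c))-.1005,np.hypot(*(flat[:2]-c))-.1005]
    return least_squares(f,c0)
def pix2plane(cam,uv,z):
    i=viewer.camera_info(cam);K=i["intrinsics"]
    d=np.array([(uv[0]-K[0,2])/K[0,0],-(uv[1]-K[1,2])/K[1,1],-1]);d=i["rotation"]@d
    return i["eye"]+d*(z-i["eye"][2])/d[2]
E
python3 - <<'E'
from h import *
print(centre(np.array([.595,-.171]),np.array([.5245,-.2575]),np.array([.5385,-.0565])))
C=np.array([.528,-.157])
effector.grasp(5)
p=env.sense()["ee_pos"]; env.movel([p[0]+.05,p[1]-.1,.36])
done=False
for a in np.radians([78,38,-2,-40]):
    q=solver.inverse_kinematics([C[0]-.05,C[1],.36],R(a)); print(np.degrees(a),None if q is None else np.round(q,2))
env.reach([C[0]-.05,C[1],.36],R(np.radians(60)))
p,d=viewer.read_camera("wrist");cv2.imwrite("pics/w0.png",p[:,:,::-1])
look("wrist",["ring_axis","lever_post","tall_mark_top","flat_mark_top","sample"])
print(viewer.camera_info("wrist")["T_tool_cam"].round(3))
for th in np.radians([-12,-40,-65,-92]):
  for k in (0,np.pi):
    u=np.array([np.cos(th),np.sin(th)]);t=np.array([-u[1],u[0]])
    q=solver.inverse_kinematics([*(C+.068*u+.026*t),.068],R(th+np.pi/2+k));print(th,k,None if q is None else np.round(q,2))
print(env.sense()["t"],env.sense()["gripper_width"],env.sense()["joint_positions"])
E
```

```text
message: `gtol` termination condition is satisfied.
     success: True
      status: 1
         fun: [-1.724e-05  2.890e-04  2.866e-04]
           x: [ 5.285e-01 -1.568e-01]
        cost: 8.29822480316096e-08
         jac: [[-9.779e-01  2.090e-01]
               [ 3.987e-02  9.992e-01]
               [-9.903e-02 -9.951e-01]]
        grad: [ 7.116e-11 -5.458e-12]
  optimality: 7.115648494256953e-11
 active_mask: [ 0.000e+00  0.000e+00]
        nfev: 4
        njev: 4
78.0 [-0.74  0.1   1.1   1.81 -0.09  1.28  1.74]
38.0 [-0.61  0.09  0.94  1.81 -0.07  1.28  1.01]
-2.0 [-0.5   0.08  0.81  1.8  -0.06  1.28  0.3 ]
-40.0 [-0.43  0.08  0.74  1.8  -0.06  1.28 -0.37]
wrist ring_axis [([0.5397, 0.2044, 0.0728], 0.23)]
wrist lever_post [([0.5945, -0.1652, 0.0944], 0.91), ([0.5222, -0.1492, 0.0579], 0.62), ([0.3763, 0.0024, 0.0012], 0.55)]
wrist tall_mark_top [([0.3797, 0.0032, 0.0041], 0.6), ([0.5231, -0.2553, 0.0844], 0.54)]
wrist flat_mark_top [([0.5405, -0.055, 0.048], 0.64)]
wrist sample [([0.5257, -0.1479, 0.0599], 0.74), ([0.7627, 0.1334, -0.0016], 0.31)]
[[ 0.001 -0.957 -0.29  -0.081]
 [-0.     0.29  -0.957 -0.171]
 [ 1.     0.001  0.    -0.001]
 [ 0.     0.     0.     1.   ]]
-0.20943951023931956 0 [-0.44  0.77  0.9   1.83 -0.75  0.93  2.17]
-0.20943951023931956 3.141592653589793 [-0.6   0.99  1.23  1.84 -1.05  1.14 -0.76]
-0.6981317007977318 0 [-0.44  0.83  1.    1.82 -0.84  0.98  1.8 ]
-0.6981317007977318 3.141592653589793 [-0.57  1.1   1.33  1.82 -1.15  1.25 -1.14]
-1.1344640137963142 0 [-0.4   0.83  1.02  1.84 -0.86  0.99  1.43]
-1.1344640137963142 3.141592653589793 [-0.53  1.09  1.33  1.84 -1.14  1.24 -1.52]
-1.6057029118347832 0 [-0.37  0.8   1.01  1.89 -0.84  0.95  1.  ]
-1.6057029118347832 3.141592653589793 [ 0.97  0.78 -0.89  1.8   0.74  0.94  2.86]
6.5833 0.0005687273661515318 [-0.70841144  0.09762284  1.05483932  1.81254848 -0.08849146  1.28188643
  1.41715541]
```

View pics/w0.png

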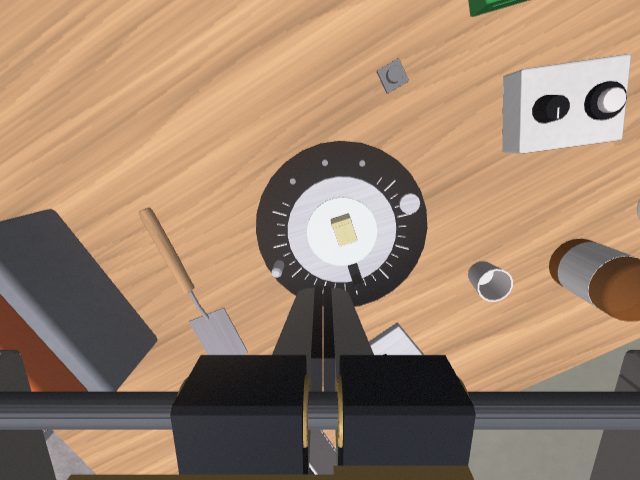

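Run:
```python
from h import *
im=cv2.imread("pics/top0.png",0); 
hsv=im
m=np.zeros_like(im); cv2.circle(m,(395,240),36,255,-1)
b=((im>110)&(m>0)).astype(np.uint8); cn=max(cv2.findContours(b,cv2.RETR_EXTERNAL,cv2.CHAIN_APPROX_NONE)[0],key=cv2.contourArea)[:,0]
P=np.array([pix2plane("top",q,.053)[:2] for q in cn])
r=least_squares(lambda x:np.hypot(*(P-x[:2]).T)-x[2],[.528,-.157,.075],loss="soft_l1",f_scale=.001);print("centre",r.x,len(P))
env.goto_joints([.2,.1,0,1.81,0,np.pi-1.91,1.2])
s=env.sense();print(s["t"],s["ee_pos"],s["tcp_rot"][:,2])
C=np.array([.528,-.157])
env.reach([.47,-.15,.30],R(np.radians(20)))
print(env.sense()["joint_positions"].round(2))
p,d=viewer.read_camera("wrist");cv2.imwrite("pics/w1.png",p[:,:,::-1])
look("wrist",["lever_post","tall_mark_top","flat_mark_top"])
print(env.sense()["t"])
for th in np.radians([-12,-40,-65,-92]):
    u=np.array([np.cos(th),np.sin(th)]);t=np.array([-u[1],u[0]])
    q=solver.inverse_kinematics([*(C+.068*u+.026*t),.068],R(th+np.pi/2));print(th,None if q is None else np.round(q,2))
```

```text
centre [ 0.52593742 -0.15362261  0.07099439] 172
7.6167 [ 0.48087523 -0.13217559  0.33687715] [ 5.41085407e-01  8.40967627e-01 -1.80305272e-04]
[ 0.19  0.12  0.05  1.88 -0.01  1.15  0.6 ]
wrist lever_post [([0.5926, -0.1715, 0.0937], 0.82)]
wrist tall_mark_top []
wrist flat_mark_top [([0.5382, -0.0504, 0.0547], 0.6)]
8.5
-0.20943951023931956 [ 0.22  0.59 -0.04  1.79  0.03  0.77  1.52]
-0.6981317007977318 [ 0.22  0.6   0.03  1.77 -0.03  0.77  1.14]
-1.1344640137963142 [ 0.24  0.59  0.07  1.79 -0.06  0.76  0.77]
-1.6057029118347832 [ 0.25  0.56  0.11  1.85 -0.08  0.74  0.37]
```

View pics/w1.png

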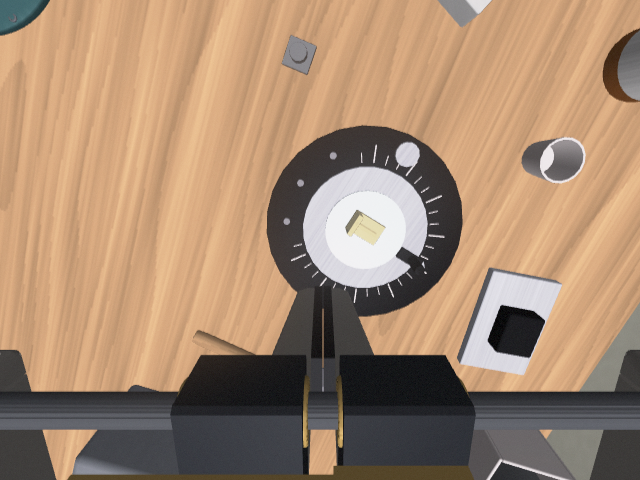

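```bash
cat >> h.py <<'E'
C=np.array([.528,-.156])
def pt(th,off,z=.070):
    u=np.array([np.cos(th),np.sin(th)]);t=np.array([-u[1],u[0]])
    return [*(C+.068*u+off*t),z],R(th+np.pi/2)
E
python3 - <<'E'
from h import *
D=np.radians
p,o=pt(D(-13),.042,.15); env.reach(p,o)
env.movel(pt(D(-13),.042)[0],rate=.15)
for th in np.arange(-13,-83,-6):
    p,o=pt(D(th),.024); env.movel(p,frame=o,rate=.08)
p,o=pt(D(-80),.024);env.movel(p,frame=o,rate=.05)
s=env.sense();print(s["t"],s["ee_pos"],p,s["wrist_force"])
env.movel(pt(D(-80),.045)[0]); env.movel(pt(D(-80),.045,.2)[0],rate=.25)
env.reach([.46,-.15,.30],R(D(20)))
p,d=viewer.read_camera("wrist");cv2.imwrite("pics/w2.png",p[:,:,::-1])
N=["lever_post","tall_mark_top","flat_mark_top","sample"]
look("wrist",N);look("side",N);look("top",N)
p,d=viewer.read_camera("side");cv2.imwrite("pics/s2.png",cv2.resize(p[250:420,280:460,::-1],None,fx=4,fy=3.5,interpolation=3))
print(env.sense()["t"])
E
```

```text
13.5 [ 0.56373328 -0.21861909  0.06999546] [np.float64(0.5634434621536443), np.float64(-0.2187993709408238), 0.07] [ 0.74727378  0.2153443  -0.14679874]
wrist lever_post [([0.5455, -0.2198, 0.0954], 0.73)]
wrist tall_mark_top []
wrist flat_mark_top [([0.538, -0.0525, 0.0541], 0.93)]
wrist sample [([0.5253, -0.1488, 0.0573], 0.92)]
side lever_post [([0.5407, -0.2202, 0.0935], 0.78)]
side tall_mark_top [([0.5231, -0.2572, 0.0792], 0.6), ([0.7646, 0.1337, 0.0004], 0.51)]
side flat_mark_top [([0.5401, -0.0559, 0.0502], 0.45)]
side sample [([0.5221, -0.1449, 0.0575], 0.63)]
top lever_post [([0.4526, 0.4489, 0.0019], 0.29)]
top tall_mark_top []
top flat_mark_top [([0.5377, -0.0522, 0.0517], 0.64)]
top sample [([0.5276, -0.1469, 0.0576], 0.45)]
16.0333
```

View pics/w2.png

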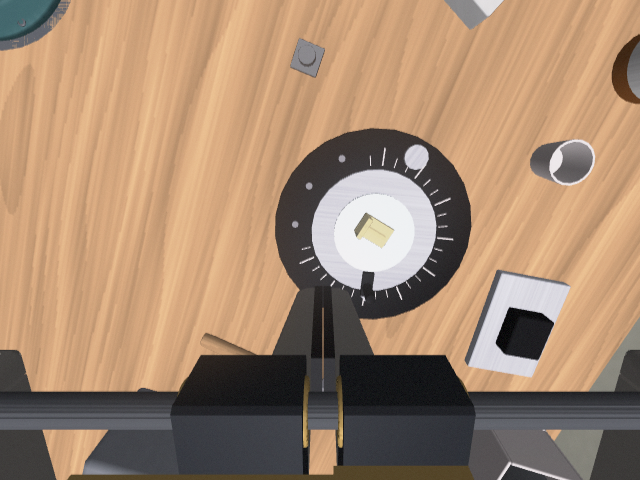

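View pics/s2.png

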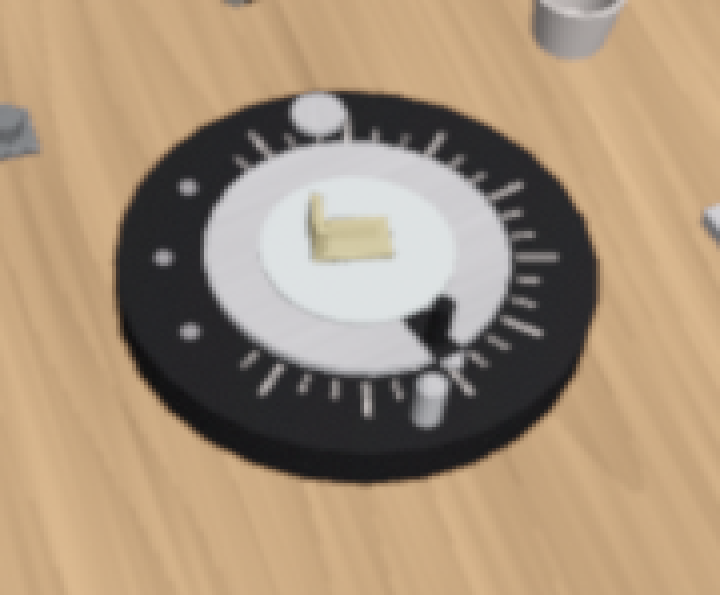

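```bash
cat >> h.py <<'E'
def cams(name):
    i=viewer.camera_info(name);K=i["intrinsics"]
    if name!="wrist": return K,i["eye"],i["rotation"]
    s=env.sense();T=i["T_tool_cam"];return K,s["ee_pos"]+s["tcp_rot"]@T[:3,3],s["tcp_rot"]@T[:3,:3]
def proj(name,uv,z):
    K,e,Rr=cams(name);uv=np.atleast_2d(uv)
    d=np.c_[(uv[:,0]-K[0,2])/K[0,0],-(uv[:,1]-K[1,2])/K[1,1],-np.ones(len(uv))]@Rr.T
    return (e+d*((z-e[2])/d[:,2])[:,None])[:,:2]
def topix(name,X):
    K,e,Rr=cams(name);c=Rr.T@(np.array(X)-e);return K[0,2]-K[0,0]*c[0]/c[2],K[1,2]+K[1,1]*c[1]/c[2]
def glass(name,p,c=(.528,-.156)):
    # radial gradient search on glass (48mm,z56) and housing top rim (120mm,z45)
    g=cv2.GaussianBlur(p.astype(np.float32).mean(2),(0,0),1)
    out={}
    for nm,r0,z,lo,hi in (("glass",.048,.056,.040,.056),("ring",.075,.053,.066,.085)):
        pts=[]
        for a in np.radians(np.arange(0,360,3)):
            rs=np.arange(lo,hi,.0004)
            uv=np.array([topix(name,[c[0]+r*np.cos(a),c[1]+r*np.sin(a),z]) for r in rs],np.float32)
            v=cv2.remap(g,uv[:,0][None],uv[:,1][None],1)[0]
            k=np.argmin(np.gradient(v)); pts.append([c[0]+rs[k]*np.cos(a),c[1]+rs[k]*np.sin(a)])
        P=np.array(pts)
        r=least_squares(lambda x:np.hypot(*(P-x[:2]).T)-x[2],[*c,r0],loss="cauchy",f_scale=.0007)
        res=np.abs(np.hypot(*(P-r.x[:2]).T)-r.x[2]); out[nm]=r.x.round(4).tolist()+[int((res<.001).sum())]
    return out
E
python3 - <<'E'
from h import *
print(glass("wrist",cv2.imread("pics/w2.png")))
print(glass("side",cv2.imread("pics/side0.png")))
print(glass("top",cv2.imread("pics/top0.png")))
E
```

```text
Traceback (most recent call last):
  File "h.py", line 38, in glass
    uv=np.array([topix(name,[c[0]+r*np.cos(a),c[1]+r*np.sin(a),z]) for r in rs],np.float32)
                 ~~~~~^^^^^^^^^^^^^^^^^^^^^^^^^^^^^^^^^^^^^^^^^^^^
  File "h.py", line 29, in topix
    K,e,Rr=cams(name);c=Rr.T@(np.array(X)-e);return K[0,2]-K[0,0]*c[0]/c[2],K[1,2]+K[1,1]*c[1]/c[2]
           ~~~~^^^^^^
  File "h.py", line 21, in cams
    i=viewer.camera_info(name);K=i["intrinsics"]
ValueError: time passes only in moves, steps and waits
```

```bash
python3 - <<'E'
s=open("h.py").read()
s=s.replace("def cams(name):","import functools\n@functools.lru_cache\ndef _cams(name):").replace("def proj(","CAM={}\ndef cams(name):\n    if name not in CAM: CAM[name]=_cams(name)\n    return CAM[name]\ndef fresh(): CAM.clear();_cams.cache_clear()\ndef proj(",1)
open("h.py","w").write(s)
E
python3 - <<'E'
from h import *
print(glass("wrist",cv2.imread("pics/w2.png")))
print(glass("side",cv2.imread("pics/side0.png")))
print(glass("top",cv2.imread("pics/top0.png")))
E
```

```text
{'glass': [0.5273, -0.155, 0.048, 120], 'ring': [0.5269, -0.1545, 0.0748, 117]}
{'glass': [0.5254, -0.1506, 0.0474, 106], 'ring': [0.5245, -0.1523, 0.0759, 84]}
{'glass': [0.5277, -0.1537, 0.0474, 91], 'ring': [0.5265, -0.1536, 0.0749, 104]}
```

```bash
sed -i 's/^C=.*/C=np.array([.527,-.1545])/' h.py
cat >> h.py <<'E'
D=np.radians
def push(th0,th1,off=.020):
    env.reach(*pt(D(th0),.05,.2)); env.movel(pt(D(th0),.05)[0],rate=.2)
    env.movel(pt(D(th0),off+.004)[0],rate=.1)
    for th in np.linspace(th0,th1,max(2,int(abs(th1-th0)/4)+1)): p,o=pt(D(th),off); env.movel(p,frame=o,rate=.06)
    env.pause(.1);print("push end",env.sense()["t"],env.sense()["wrist_force"].round(1))
    env.movel(pt(D(th1),.045)[0],rate=.1); env.movel(pt(D(th1),.045,.2)[0],rate=.25)
def view(fn):
    env.reach([.527,-.29,.30],R(D(-2)));env.pause(.1);fresh();cams("wrist")
    p,d=viewer.read_camera("wrist");cv2.imwrite(fn,p[:,:,::-1]);np.save("d.npy",d)
    print(glass("wrist",p,C))
    for n in ["lever_post","tall_mark_top"]:
        for r in tip_of("wrist",n)[:2]: print(n,np.round(r["at"],4),round(r["score"],2),"ang",np.degrees(np.arctan2(*(np.array(r["at"][:2])-C)[::-1])).round(1),"pix",np.round(topix("wrist",r["at"]),1))
    print(env.sense()["t"])
E
python3 - <<'E'
from h import *
push(-73,-89)
view("pics/w3.png")
E
```

```text
push end 19.3333 [1.  0.8 1. ]
{'glass': [0.5264, -0.1543, 0.048, 118], 'ring': [0.5264, -0.1543, 0.0746, 113]}
lever_post [ 0.5313 -0.2219  0.0924] 0.79 ang -86.3 pix [324.9 155.5]
tall_mark_top [ 0.5221 -0.2542  0.0849] 0.44 ang -92.8 pix [317.2 186.9]
21.2333
```

View pics/w3.png

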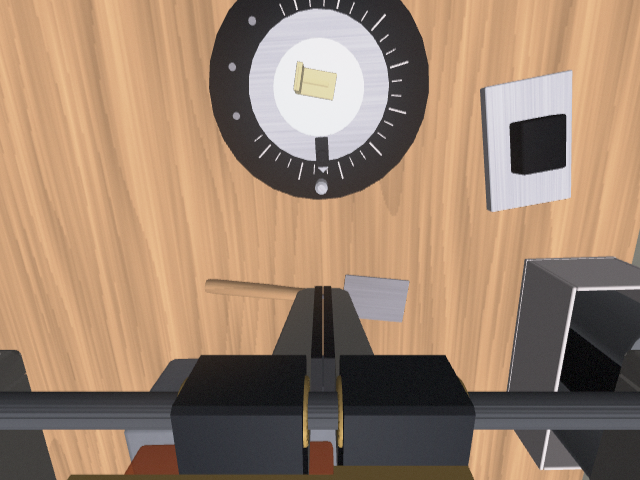

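```bash
cat >> h.py <<'E'
def rect(fn,out):
    im=cv2.imread(fn);c=np.array([.5264,-.1543]);px=.0002
    def warp(z):
        X,Y=np.meshgrid(c[0]+(np.arange(300)-150)*px,c[1]-.040-np.arange(380)*px)
        K,e,Rr=cams("wrist");q=(np.stack([X,Y,np.full_like(X,z)],-1)-e)@Rr
        return cv2.remap(im,(K[0,2]-K[0,0]*q[...,0]/q[...,2]).astype(np.float32),(K[1,2]+K[1,1]*q[...,1]/q[...,2]).astype(np.float32),cv2.INTER_CUBIC)
    A,B=warp(.0585),warp(.081); g=A.mean(2)
    pts=[]
    for i in range(50,160,5):   # lever bar edges per row, 50..72 mm out
        k=np.where(g[i,70:230]<100)[0]
        if len(k): pts.append([.040+i*px,(70+(k[0]+k[-1])/2-150)*px*1e3,len(k)*px*1e3])
    print(np.round(pts,3)[::3])
    cv2.imwrite(out,np.hstack([A,B]))
E
python3 - <<'E'
from h import *
rect("pics/w3.png","pics/r3.png")
E
```

```text
[[ 0.051  1.8   13.   ]
 [ 0.054  1.7   13.6  ]
 [ 0.057  1.5   13.6  ]
 [ 0.06   1.8   13.4  ]
 [ 0.063  1.7   13.2  ]
 [ 0.066  1.9   13.6  ]
 [ 0.069  1.9   13.2  ]]
```

View pics/r3.png

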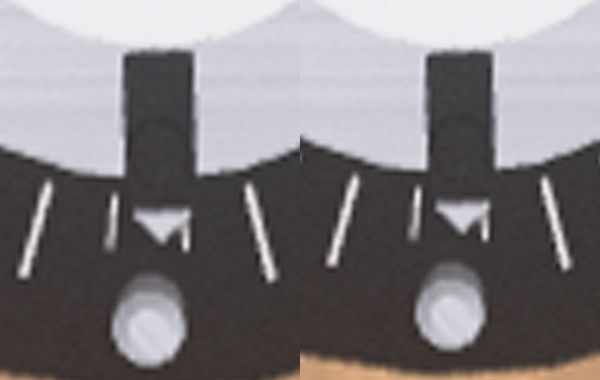

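Run:
```python
from h import *
push(-86,-90.7)
view("pics/w4.png")
rect("pics/w4.png","pics/r4.png")
env.reach([.54,.13,.28],R(0));env.pause(.1);fresh();cams("wrist")
p,d=viewer.read_camera("wrist");cv2.imwrite("pics/b4.png",p[:,:,::-1])
print([(np.round(r["at"],4),round(r["score"],2),np.round(topix("wrist",r["at"]))) for r in tip_of("wrist","lamp_button_top")])
K,e,Rr=cams("wrist");u,v=map(int,topix("wrist",[.541,.206,.078]))
print(u,v)
# bright cap: blob of white near the estimate, pointwise world from depth
H,W=d.shape;uu,vv=np.meshgrid(np.arange(W),np.arange(H))
X=e+np.stack([(uu-K[0,2])/K[0,0]*d,-(vv-K[1,2])/K[1,1]*d,-d],-1)@Rr.T
m=(p.min(2)>150)&(np.hypot(X[...,0]-.541,X[...,1]-.206)<.025)&(X[...,2]>.062)
Q=X[m];print(m.sum(),Q.mean(0),np.percentile(Q,[2,98],axis=0),np.median(Q[:,2]))
print(env.sense()["t"])
a=cv2.imread("pics/r4.png");b=p[:,:,::-1][max(v-90,0):v+90,max(u-110,0):u+110]
b=cv2.resize(b,(int(b.shape[1]*380/b.shape[0]),380));cv2.imwrite("pics/c4.png",np.hstack([a[:,:300],a[:,300:],b])[:,:800])
```

```text
push end 23.6417 [-0.   0.1  0.2]
{'glass': [0.5264, -0.1542, 0.048, 114], 'ring': [0.5265, -0.1542, 0.0746, 113]}
lever_post [ 0.527  -0.2194  0.0935] 0.89 ang -90.0 pix [320.7 152.8]
tall_mark_top [ 0.5246 -0.256   0.0864] 0.55 ang -91.4 pix [319.7 188.3]
25.5333
[[ 0.05  -0.1   13.2  ]
 [ 0.053 -0.1   13.6  ]
 [ 0.056 -0.3   13.6  ]
 [ 0.059 -0.2   13.4  ]
 [ 0.062 -0.3   13.6  ]
 [ 0.065 -0.3   13.6  ]
 [ 0.068 -0.2   13.4  ]
 [ 0.071 -0.3   13.6  ]]
[(array([0.3488, 0.2262, 0.0783]), 0.66, array([126., 122.])), (array([0.538 , 0.2051, 0.0738]), 0.63, array([319., 143.]))]
322 142
612 [0.54037798 0.20387021 0.09990758] [[0.52864014 0.19103925 0.07520141]
 [0.55178908 0.21515763 0.45072559]] 0.07760406813262988
27.2833
```

View pics/c4.png

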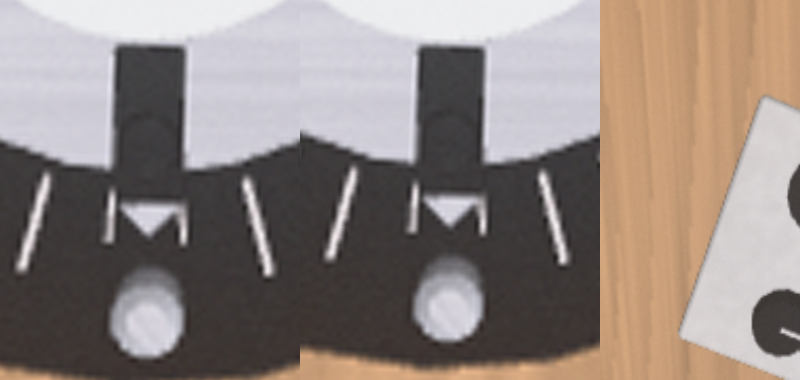

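The lever is lined up with the pin: both lie about 0.3 mm off the centre line. Next is the button, at (0.540, 0.204, 0.078).

Run:
```python
from h import *
B=[.540,.204]
env.reach([*B,.15],R(0)); env.movel([*B,.086])
env.pause(.1); z0=env.sense()["wrist_force"][2]
z=.080
while z>.066:
    env.movel([*B,z],rate=.03);s=env.sense();f=s["wrist_force"][2]-z0;print(round(z,4),s["ee_pos"][2].round(4),f.round(1))
    if f>14: break
    z-=.0015
env.pause(.25);s=env.sense();print(s["t"],s["ee_pos"],s["wrist_force"]-[0,0,z0])
```

```text
0.08 0.0799 -0.6
0.0785 0.0784 -1.0
0.077 0.0772 1.0
0.0755 0.0756 0.8
0.074 0.0742 2.3
0.0725 0.0726 3.6
0.071 0.0714 5.6
0.0695 0.0712 16.5
30.9583 [0.54031993 0.20412826 0.07124991] [-3.04744545 -1.6472352  16.69423225]
```

Run:
```python
from h import *
env.movel([.540,.204,.16],rate=.1); env.movel([.540,.204,.28],rate=.25)
view("pics/w5.png"); rect("pics/w5.png","pics/r5.png")
print(env.sense()["wrist_force"])
for n in ["sample"]: print([(np.round(r["at"],4)) for r in tip_of("wrist",n)[:2]])
im=cv2.imread("pics/r5.png").astype(int)-cv2.imread("pics/r4.png");print("diff to before press",np.abs(im).mean())
workorder.finish_job()
```

```text
{'glass': [0.5264, -0.1543, 0.048, 116], 'ring': [0.5264, -0.1542, 0.0746, 113]}
lever_post [ 0.5281 -0.2239  0.0954] 0.9 ang -89.1 pix [320.4 156. ]
tall_mark_top [ 0.5279 -0.2599  0.0831] 0.43 ang -89.5 pix [321.4 189.9]
34.7
[[ 0.05  -0.3   13.2  ]
 [ 0.053 -0.2   13.4  ]
 [ 0.056 -0.3   13.6  ]
 [ 0.059 -0.4   13.4  ]
 [ 0.062 -0.3   13.2  ]
 [ 0.065 -0.2   13.4  ]
 [ 0.068 -0.2   13.4  ]
 [ 0.071 -0.4   13.4  ]]
[0.55885165 0.38933979 0.24187333]
[]
diff to before press 3.9276315789473686
the job is handed in; nothing more can be done
```

I pushed the post with the shut fingers in three passes until the lever pointed at the tall pin. I then pressed the lamp button on the white box, let it up, backed the arm away and handed the job in at about 35 s. No verdict came back.

- **Lever:** after the press, its centre line is 0.2–0.4 mm off the ring's axis line. The pin is about 0.4 mm off on the same side, measured before the press. That leaves well under 1 mm of error against the 6 mm allowed.
- **Button:** the press stopped firmly about 6 mm down at around 16 N and was held for 0.25 s. The fingers then lifted clear. I did not look at the button again to confirm it came up.
- **Clear print:** it was on the glass in all the stage pictures I viewed. The network's reports after the first push put it within about 4 mm of its first position, which is the network's own accuracy. My last query for it returned nothing, and I did not view that final picture.
- **Other things on the bench:** I kept clear of them and saw no contact, but I did not measure them again at the end.
- **Disagreement:** the side camera put the ring's centre about 2–3 mm from where the wrist camera did. I used the wrist camera, which agreed with the top view to about 1 mm and gave the right glass and ring sizes.

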